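# Prove the stop button, then set the run lever

## Robot

A 7-joint arm with a two-finger parallel gripper is mounted at the origin on the work surface; the furniture and walls round the work are solid. World frame = base frame: x ahead of the robot, y to its left, z up, the work surface at z = 0. Lengths are in m, angles in rad, forces in N, time in s.
With the tool pointing down it reaches from about 0.425 to 0.875 m from the base axis. Payload 4.7 kg.
Tool frame: the origin (TCP) lies at the very end of the fingers, on their centre line; the grasp point (between the pads) lies behind it (ctrl.tcp_to_grasp is the y of the grasp point in the tool frame, in m); y points along the fingers, x is the direction in which the jaws open and shut, and the axes are right-handed (so a half turn about y gives the same grasp; the last joint's range is limited). The gripper opens to 87 mm and grips with 3 to 60 N. Pads are 19 mm wide; open, the fingers measure 117 mm over their backs; the gripper's body (75 mm by 190 mm) begins 51 mm behind the grasp point.
Start: joints at [1.248, 0.321, -0.07, 1.45, 0.023, 1.371, -0.057], TCP at [0.215, -0.614, 0.223] pointing down, gripper open.
Joint ranges: [-2.86, 2.86], [-0.3, 2.09], [-1.38, 1.24], [0.06, 2.45], [-1.56, 4.7], [0.09, 2.05], [-2.69, 2.69]. Speed limits (rad/s): [2.57, 2.57, 3.14, 3.14, 3.14, 3.14, 3.14].

## Interface

Orientations are given as a rotation vector (axis times angle).
In Python, from bench import ctrl, get_image, workorder gives the robot as it stands.
- The arm moves only by the tool drive_tool, never from a script. Its argument "increments" is text: rows parted by semicolons, each of 5 numbers parted by spaces: the shift along the tool's x, y, z in mm, then the turn about the tool's y in degrees, then the closure in counts, from 0 (fully open) to 255 (shut). In form: tx ty tz yaw fingers; .... A call has 1 to 20 rows; each row shifts and turns the commanded pose from where the row before left it, along the tool's axes as they then stand; what a row does not reach is not made up. A row lasts 1/8 s, in which the tool goes at most 62.5 mm and 10.7 degrees, less where a joint would pass 70% of its speed; a pose out of reach is approached as far as the arm can. A call is refused whole if a number of a shift passes 62.5 or a number of a turn 10.7, either way. A call with a gripper value outside its range is refused whole. The fingers move at their own pace and stop on an object; "squeeze" is the grip in N (left out, the last holds). Time passes only in rows, so rows that do not move let the fingers close. It gives the time, the measured TCP pose, the force and the opening at its end, in the units of the state.
- ctrl.get_state(): the state, without advancing time (a new reading comes with each control period).
- get_image(name): name is "scene" or "top" or "wrist"; returns a dict with "img" (400x640x3 uint8, red, green, blue), "mtx" (3x3 intrinsics, pixels), "camera_from_world" (4x4, takes a point from world to camera coordinates). Camera axes: x right, y up, looking along -z (the intrinsics and any distortion apply to the point x, -y, -z); pixel columns grow to the right and rows downward; lengths in m; the calibration is good to about 2 mm. A picture is of the moment at which its call begins. There is no depth.
- workorder.close_job(): hands the job in, once; it reports no verdict.
The state is a dict: "time": time; "joint_positions": joint angles; "qd": joint speeds; "joint_torque": joint torques, N m; "position": TCP position; "tool_rot": TCP orientation; "ft_force": force on the tool from outside, world axes, zero at the start; "torque": the same for the moment, N m; "grip_width": opening from 0.0 (shut) to 1.0 (fully open).
Only numpy, scipy, OpenCV 4.12 (cv2) and the standard library are available. Lean on these libraries where they do the work, as an engineer would, in place of code of your own. Each camera call takes 0.05 s, during which the arm holds its last target.

## Task

Test the emergency stop of this bench machine: press the winged mushroom button straight in until it catches and take the hand off so that it stays in by itself, then twist it clockwise (seen from above) by pushing a wing sideways until it springs back out, and let it turn back. After that push the lever on the other box all the way over, away from the robot, and finish clear of everything. All of it is done by pushing with the fingers: pick nothing up, leave both boxes standing where they are and do not disturb the small things around them.

Things in the scene. Friction and masses are not known exactly. Their poses are not given: they have to be found in the camera images.
- stop_box: Stop station: loose, heavy (about 2.5 kg) grey box, 120 x 120 mm, 60 mm high, with a black mushroom button with two wings in the middle of its top. Origin: centre of its underside; z up; x towards the side with the cable gland (a black stub standing out 20 mm), which faces away from the robot within 0.5 rad. A steel bezel ring of radius 30 mm and 9 mm high surrounds the button's stem.
- stop_top (a point): Centre of the flat-topped dome of the mushroom button, 108 mm above the worktop when the button is out. The dome is 56 mm in diameter (its flat top 32 mm), 24 mm high from underside to top. The point and its axes move and turn with the button: z up along its axis, y along the wings towards the left wing, x square to them (towards the cable gland when untwisted).
- stop_wing_left (a point): Outer end face of the mushroom's left wing (on the box's +y side), mid height, 50 mm from the button's axis, 15 mm below stop_top. The wings form one straight bar 100 mm long, 12 mm thick and 18 mm high, whose top lies 6 mm below the dome's top and whose underside is 24 mm over the box's lid when out (about 14 mm when caught). Axes as stop_top. To twist clockwise this wing is pushed towards the cable gland.
- stop_wing_right (a point): Outer end face of the right wing, the mirror image of stop_wing_left. To twist clockwise it is pushed away from the cable gland side.
- stop_press (a joint): Travel of the mushroom button in m: 0 out, grows as it is pressed straight down, hard stop at 0.013. A spring pushes it out: it starts to move at about 2 N, and pushing it past the catch to the stop takes about 5 N when slow, up to 8 N when quick. It is sure to catch when pressed to the stop (0.011 or more) and then rests at 0.009 to 0.010 after it is let go, provided the head is not twisted while it is pressed.
- stop_twist (a joint): Clockwise turn of the mushroom head seen from above, in rad: 0 at rest, stop at 0.85. A light spring turns it back to 0 when let go. When the button is caught, a turn of about 0.45 (about 2 N, at most 3 N, at the wing end) frees it and it springs out at once to stop_press 0.
- lever_box: Run-switch station: loose, heavy (about 2.5 kg) grey box, 120 x 120 mm, 45 mm high, with a black block 70 x 50 x 25 mm on its lid that carries the toggle lever. Origin: centre of its underside; z up; x towards the side with the cable gland (a black stub), which faces away from the robot within 0.5 rad. The lever's pivot lies on the box's axis 67 mm above the worktop, along y. The two boxes may stand left or right of each other.
- run_lever_tip (a point): Centre of the black ball, 26 mm in diameter, at the end of the lever (a 10 mm rod, 65 mm from pivot to ball centre). About 124 mm above the worktop at either end of the swing, 132 mm when upright; it travels about 62 mm along the box's x.
- run_lever (a joint): Angle of the toggle lever in rad: 0 leaning 0.5 rad towards the robot's side (away from the cable gland), 1.0 fully over towards the cable gland (stop). It starts between 0 and 0.12, needs about 1 N at the ball and stays where it is left.
- dropper: Loose white dropper bottle, 24 mm in diameter, 65 mm high, between the boxes; leave it. Origin: centre of its underside.
- tape: Loose black tape roll, 65 mm in diameter, 19 mm high; leave it. Origin: centre of its underside.
- spool: Loose solder reel, standing, 61 x 57 x 70 mm; leave it. Origin: centre of its underside.
- dish: Loose steel dish with screws, 76 mm in diameter, 18 mm high; leave it. Origin: centre of its underside.
- marker: Loose marker pen lying flat, 126 mm long, 14 mm thick; leave it. Origin: centre of its underside; y along the pen.
- cutters: Loose red-handled side cutters lying flat, 53 x 142 x 13 mm; leave them. Origin: centre of the underside; y along the tool.
Things that resemble listed ones, but are neither listed nor needed, are in the scene too. What is shaped like the lever_box but green or yellow is not meant.

How it is judged:
By the outcome, as a careful person would: the job done as asked, in the order asked, and still so for the second after the job is handed in, with the robot touching nothing.
It also fails if it takes over 48 s, if anything falls off the work surface, if the arm or the gripper's body presses on something with over 40 N, if the wrist force passes 120 N, or if a joint passes its speed limit or range.

## Working session

There is one attempt and no reset: what is moved stays moved. The work goes in short steps, Python scripts to look and compute and a tool call to move; the robot and the scene stay as the last step left them, time stands still between calls to the robot, and variables do not carry over. Pictures are saved under pics/ and viewed, and the job is handed in when it is done.

Besides the shell and the picture viewer there is one more tool, called after "Call:" as name(argument=value, ...), one argument or row to a line, values as JSON. drive_tool: Moves the arm, as the interface text tells. Its arguments: {"type":"object","properties":{"increments":{"type":"string"},"squeeze":{"type":"number"}},"required":["increments"]}

```bash
mkdir -p pics; ls
cat > h.py <<'E'
import numpy as np, cv2
from bench import ctrl, get_image, workorder
from scipy.spatial.transform import Rotation as R
def snap(n,f):
    d=get_image(n); cv2.imwrite('pics/'+f+'.png',d['img'][...,::-1]); np.savez('pics/'+f+'.npz',**{k:np.array(v) for k,v in d.items() if k!='name'}); return d
def ray(d,u,v):
    K=np.array(d['mtx']);T=np.array(d['camera_from_world'])
    x=np.linalg.solve(K,[u,v,1.]); c=np.array([x[0],-x[1],-x[2]])
    Rm=T[:3,:3]; o=-Rm.T@T[:3,3]; return o,Rm.T@c
def atz(d,u,v,z):
    o,r=ray(d,u,v); return o+r*(z-o[2])/r[2]
def proj(d,p):
    K=np.array(d['mtx']);T=np.array(d['camera_from_world'])
    c=T[:3,:3]@np.array(p)+T[:3,3]; q=K@np.array([c[0],-c[1],-c[2]]); return q[:2]/q[2]
E
python3 - <<'E'
from h import *
for n in ['scene','top','wrist']:
    d=snap(n,n+'0'); print(n,[k for k in d], np.round(d['mtx'],1).tolist(), np.round(d['camera_from_world'],3).tolist())
s=ctrl.get_state(); print(s); print(ctrl.tcp_to_grasp); print(R.from_rotvec(s['tool_rot']).as_matrix().round(3))
E
```

```text
pics
scene ['img', 'mtx', 'camera_from_world'] [[445.6, 0.0, 315.4], [0.0, 445.6, 199.8], [0.0, 0.0, 1.0]] [[-0.808, -0.589, 0.014, 0.322], [0.422, -0.562, 0.712, -0.243], [-0.412, 0.581, 0.702, -1.106], [0.0, 0.0, 0.0, 1.0]]
top ['img', 'mtx', 'camera_from_world'] [[439.9, 0.0, 322.0], [0.0, 439.9, 201.4], [0.0, 0.0, 1.0]] [[0.03, -1.0, 0.006, -0.035], [0.995, 0.03, 0.095, -0.399], [-0.095, 0.003, 0.995, -1.451], [0.0, 0.0, 0.0, 1.0]]
wrist ['img', 'mtx', 'camera_from_world'] [[290.2, 0.0, 318.2], [0.0, 290.2, 197.0], [0.0, 0.0, 1.0]] [[0.33, -0.944, -0.001, -0.65], [0.906, 0.317, -0.282, 0.034], [0.266, 0.092, 0.96, -0.389], [0.0, 0.0, 0.0, 1.0]]
{'time': 0.15, 'joint_positions': array([ 1.2480707 ,  0.32166448, -0.07007093,  1.45138428,  0.02259258,
        1.37076506, -0.05689002]), 'qd': array([-2.29262055e-04, -2.67751757e-03, -2.56618081e-04, -2.67783747e-03,
       -7.94984619e-05, -2.58263422e-04, -1.85146949e-04]), 'joint_torque': array([-4.15520326e-04, -4.91796720e+01, -4.04696781e-01, -3.12876070e+01,
       -6.38981815e-02,  4.03877604e-02,  1.01335600e-04]), 'position': array([ 0.21463891, -0.61311353,  0.22171026]), 'tool_rot': array([-1.34915139,  0.95847795, -0.95646683]), 'ft_force': array([-0.46310285,  1.00891531, -0.56332978]), 'torque': array([-0.01784279,  0.00596451,  0.08165173]), 'grip_width': 1.0022856525091794}
-0.0187
[[ 0.331 -0.001  0.944]
 [-0.944  0.001  0.331]
 [-0.001 -1.    -0.   ]]
```

View pics/scene0.png

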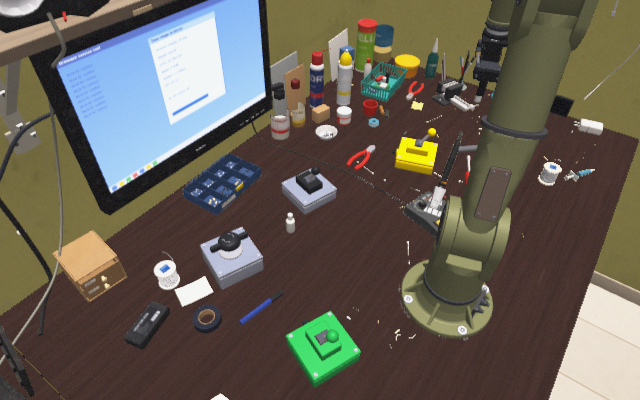

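View pics/top0.png

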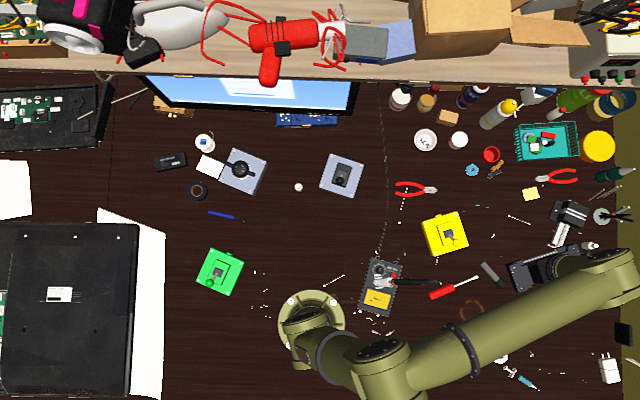

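View pics/wrist0.png

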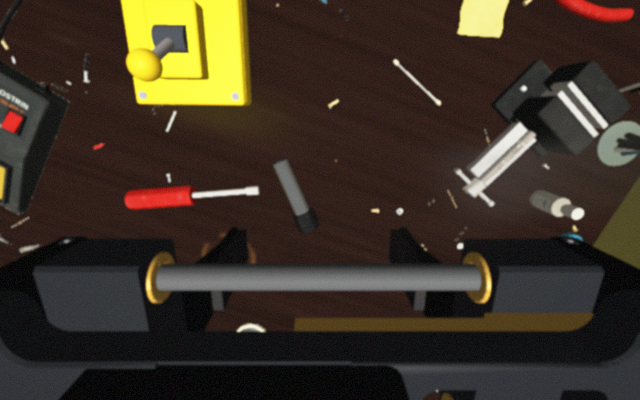

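The top view shows the stop box at about (243,171), the grey lever box at (342,176), and the dropper at (298,187). I'll zoom in on those.

Run:
```python
import cv2
a=cv2.imread('pics/top0.png'); cv2.imwrite('pics/topz.png',cv2.resize(a[120:245,180:380],None,fx=4,fy=4,interpolation=cv2.INTER_CUBIC))
a=cv2.imread('pics/scene0.png'); cv2.imwrite('pics/scz.png',cv2.resize(a[150:300,180:360],None,fx=4,fy=4,interpolation=cv2.INTER_CUBIC))
```

```text
(no output)
```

View pics/topz.png

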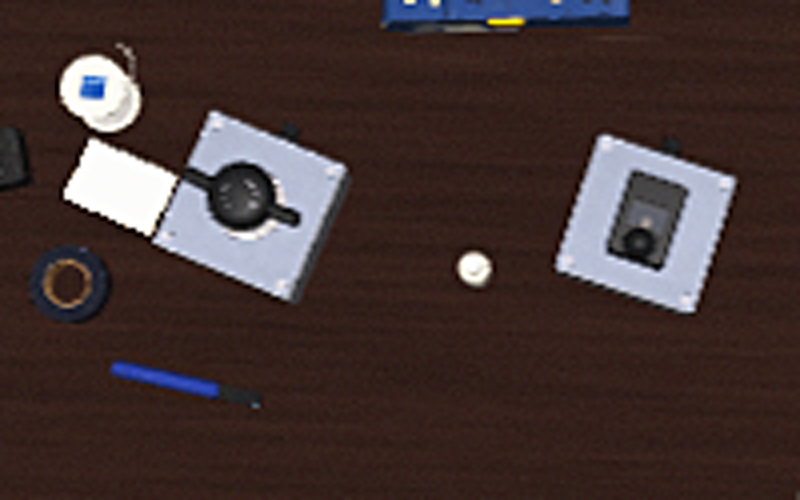

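View pics/scz.png

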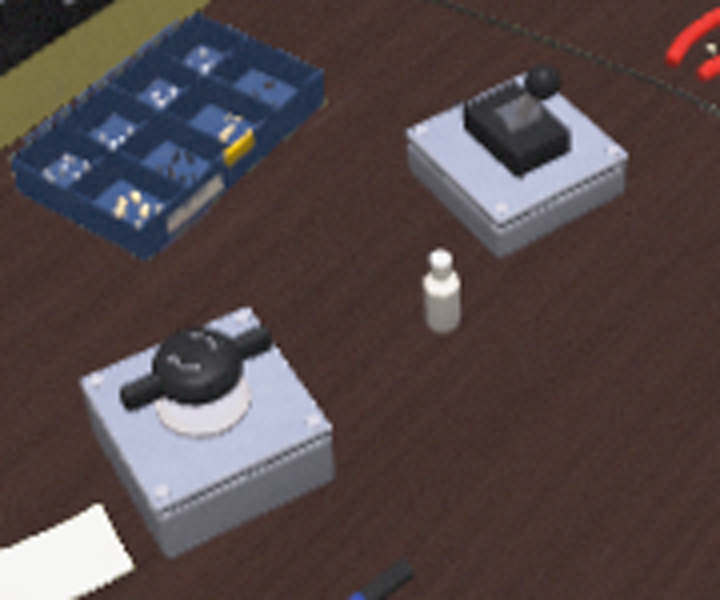

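```bash
cat >> h.py <<'E'
def load(f):
    z=np.load('pics/'+f+'.npz'); return {k:z[k] for k in z.files}
E
python3 - <<'E'
from h import *
d=load('top0'); f=lambda U,V:(180+U/4-.4,120+V/4-.4)
def box(cs,z):
    P=np.array([atz(d,*f(*c),z)[:2] for c in cs]); c=P.mean(0)
    print('corners',P.round(4).tolist(),'c',c.round(4)); 
    for i in range(4): e=P[(i+1)%4]-P[i]; print(np.linalg.norm(e).round(4), np.degrees(np.arctan2(e[1],e[0])).round(1))
box([(213,112),(349,167),(295,300),(155,240)],.06)
box([(602,134),(737,178),(692,313),(556,270)],.045)
print('dome',atz(d,*f(241,197),.10), 'wL',atz(d,*f(188,176),.102),'wR',atz(d,*f(296,217),.102))
print('ball',atz(d,*f(641,243),.126),'dropper',atz(d,*f(474,269),.065))
print('spool',atz(d,*f(93,87),.07),'stop gland',atz(d,*f(289,130),.03),'lev gland',atz(d,*f(671,145),.03))
E
```

```text
corners [[0.5641, 0.2744], [0.5218, 0.161], [0.4111, 0.2003], [0.4567, 0.3164]] c [0.4884 0.238 ]
0.121 -110.4
0.1175 160.5
0.1247 68.5
0.1153 -21.4
corners [[0.5588, -0.0455], [0.5253, -0.1582], [0.4119, -0.1236], [0.444, -0.0108]] c [ 0.485  -0.0845]
0.1176 -106.5
0.1186 163.0
0.1173 74.1
0.1199 -16.8
dome [0.48771128 0.24059268 0.1       ] wL [0.50292344 0.28300793 0.102     ] wR [0.47271904 0.19596296 0.102     ]
ball [ 0.45687618 -0.07674685  0.126     ] dropper [0.44026673 0.05557794 0.065     ]
spool [0.57958711 0.37105206 0.07      ] stop gland [0.55716788 0.21629989 0.03      ] lev gland [ 0.5543856  -0.10381714  0.03      ]
```

Call:
drive_tool(
  increments="-16 0 22 0 255;-33 0 45 0 255;-33 0 45 0 255;-33 0 45 0 255;-33 0 45 0 255;-33 0 45 0 255;-33 0 45 0 255;-33 0 45 0 255;-33 0 45 0 255;-50 0 11 0 255;-54 0 11 0 255;-54 0 11 0 255;-54 0 11 0 255;-54 0 11 0 255;-54 0 11 0 255;-54 0 11 0 255;-40 0 11 0 255",
  squeeze=10,
)

```text
time: 2.28
position: [0.428, 0.1992, 0.2226]
tool_rot: [-1.351, 0.955, -0.957]
ft_force: [0.2, -0.3, -0.3]
grip_width: 0.004
```

Call:
drive_tool(
  increments="0 0 0 -10 255;0 0 0 -10 255;0 0 0 -10 255;0 0 0 -10 255;0 0 0 -10 255;0 0 0 0 255",
)

```text
time: 3.02
position: [0.4288, 0.1968, 0.2223]
tool_rot: [-1.552, 0.285, -0.285]
ft_force: [-0.1, 0.5, -0.3]
grip_width: 0.008
```

Run:
```python
from h import *
d=snap('wrist','w1');snap('top','t1');snap('scene','s1')
s=ctrl.get_state(); print(s['time'],s['position'],s['ft_force'],s['grip_width']); print(R.from_rotvec(s['tool_rot']).as_matrix().round(4))
print([proj(d,p).round(1).tolist() for p in [(.488,.240,.108),(.505,.287,.093),(.471,.193,.093)]])
```

```text
3.175 [0.42894648 0.19679226 0.22244001] [ 1.21899672 -1.29994905  0.40042085] 0.0037171742807844757
[[ 9.345e-01 -1.000e-04  3.559e-01]
 [-3.559e-01 -2.000e-04  9.345e-01]
 [ 0.000e+00 -1.000e+00 -2.000e-04]]
[[361.5, 128.4], [360.6, 72.1], [358.1, 177.8]]
```

View pics/w1.png

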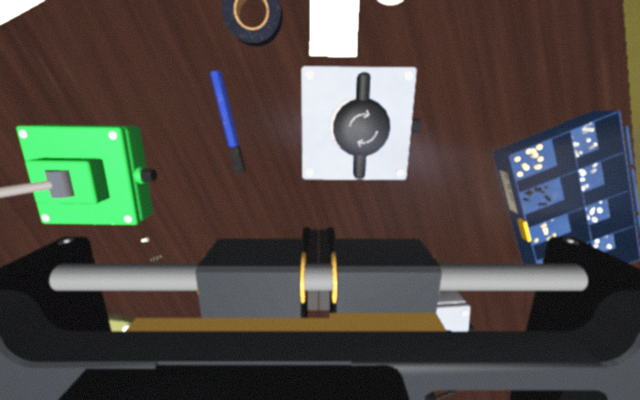

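Run:
```python
from h import *
d=load('w1')
P=np.array([atz(d,u,v,.06)[:2] for u,v in [(302,67),(416,67),(410,180.5),(302.5,180)]]); print(P.round(4).tolist(),P.mean(0))
for i in range(4):
    e=P[(i+1)%4]-P[i]; print(np.linalg.norm(e).round(4), np.degrees(np.arctan2(e[1],e[0])).round(1))
print('dome',atz(d,361.5,126.5,.1),'L',atz(d,364,73,.098),'R',atz(d,359.5,178,.098))
g=cv2.imread('pics/w1.png'); cv2.imwrite('pics/w1z.png',cv2.resize(g[50:200,280:440],None,fx=4,fy=4,interpolation=cv2.INTER_CUBIC))
cv2.imwrite('pics/s1z.png',cv2.resize(cv2.imread('pics/s1.png')[100:300,150:400],None,fx=3,fy=3))
```

```text
[[0.456, 0.3151], [0.5653, 0.2735], [0.5271, 0.1603], [0.4125, 0.2045]] [0.4902336  0.23835091]
0.1169 -20.8
0.1195 -108.7
0.1228 158.9
0.1188 68.5
dome [0.48948712 0.24088794 0.1       ] L [0.5068234  0.28486658 0.098     ] R [0.47192721 0.19357427 0.098     ]
```

View pics/w1z.png

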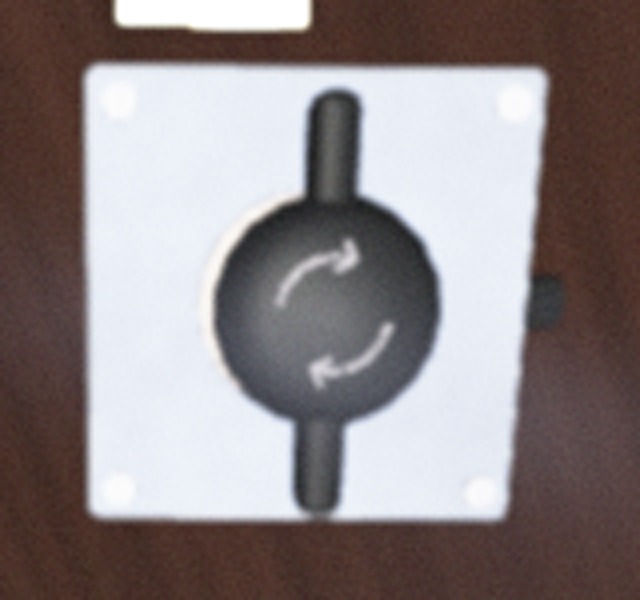

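View pics/s1z.png

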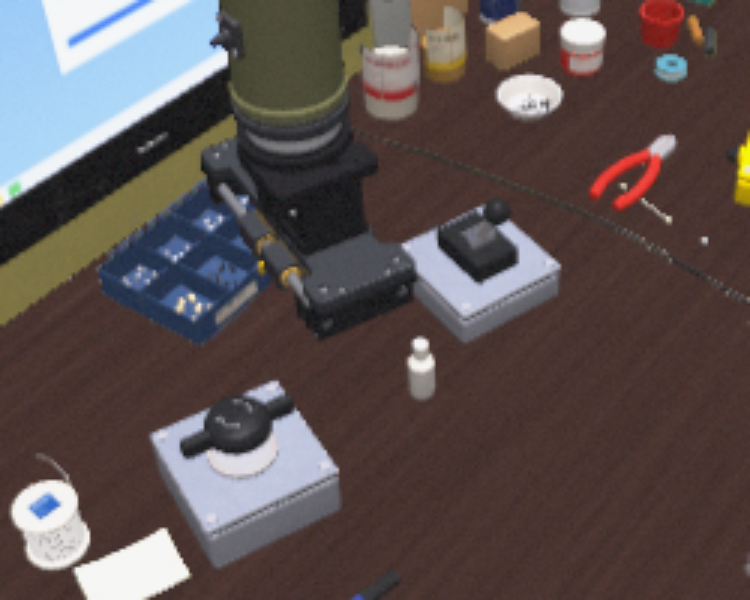

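Call:
drive_tool(
  increments="10 0 15 0 255;10 0 16 0 255;11 0 15 0 255;10 0 15 0 255;0 25 0 0 255;0 35 0 0 255;0 30 0 0 255;0 12 0 0 255;0 0 0 0 255;0 0 0 0 255",
)

```text
time: 4.42
position: [0.4898, 0.2399, 0.1218]
tool_rot: [-1.551, 0.282, -0.285]
ft_force: [0.3, 0.2, 0.5]
grip_width: 0.006
```

Call:
drive_tool(
  increments="0 6 0 0 255;0 4 0 0 255;0 2 0 0 255;0 2 0 0 255;0 2 0 0 255;0 2 0 0 255;0 2 0 0 255;0 2 0 0 255;0 2 0 0 255",
)

```text
time: 5.55
position: [0.489, 0.2394, 0.0964]
tool_rot: [-1.552, 0.283, -0.284]
ft_force: [-1.6, -0.8, 4.8]
grip_width: 0.002
```

Call:
drive_tool(
  increments="0 1 0 0 255;0 1 0 0 255;0 0 0 0 255",
)

```text
time: 5.92
position: [0.4891, 0.2394, 0.0954]
tool_rot: [-1.553, 0.283, -0.284]
ft_force: [-4.1, -2.2, 10.1]
grip_width: 0.003
```

Call:
drive_tool(
  increments="0 -4 0 0 255;0 -10 0 0 255;0 -20 0 0 255;-10 -20 12 0 255;-15 0 16 0 255;-10 0 15 0 255;0 0 0 0 255",
)

```text
time: 6.8
position: [0.471, 0.2938, 0.1497]
tool_rot: [-1.551, 0.281, -0.282]
ft_force: [-0.2, 0.3, -0.1]
grip_width: 0.004
```

Run:
```python
from h import *
d=snap('wrist','w2');snap('scene','s2')
s=ctrl.get_state(); print(s['time'],s['position'],s['ft_force'],s['grip_width'])
cv2.imwrite('pics/s2z.png',cv2.resize(cv2.imread('pics/s2.png')[190:310,170:330],None,fx=4,fy=4,interpolation=cv2.INTER_CUBIC))
```

```text
6.9 [0.47184716 0.29149653 0.14897829] [-0.06929525 -0.28241153 -0.56889313] 0.006916753847868626
```

View pics/w2.png

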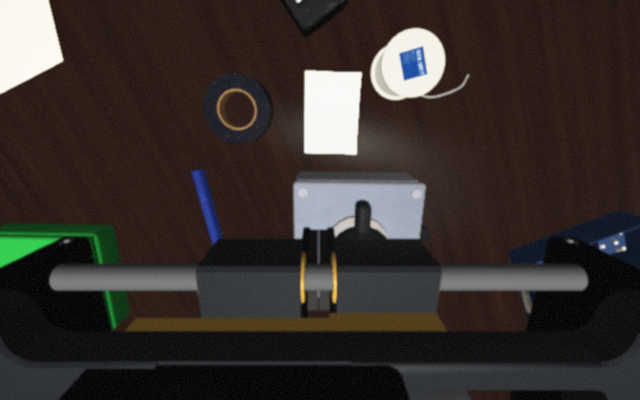

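View pics/s2z.png

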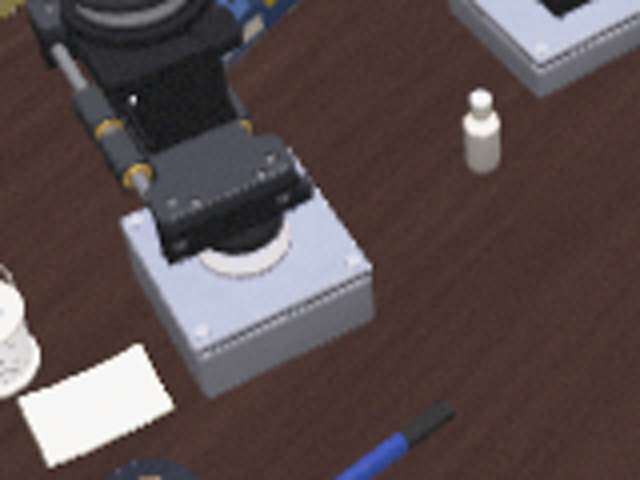

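Run:
```python
from h import *
d=load('w2')
a=np.array([.489,.2395]);x=np.array([.9367,-.350]);y=np.array([.350,.9367])
for z in(.092,.102,.074,.084): print(z,proj(d,[*(a+.05*y),z]).round(1),proj(d,[*(a+.05*y+.006*x),z]).round(1),proj(d,[*(a+.05*y-.006*x),z]).round(1))
print([proj(d,[*(a+.06*y+s*.06*x),.06]).round(1) for s in(-1,1)])
g=cv2.imread('pics/w2.png'); cv2.imwrite('pics/w2z.png',cv2.resize(g[160:260,280:440],None,fx=5,fy=5,interpolation=cv2.INTER_CUBIC))
p=ctrl.get_state()['position'][:2]-a; print('rel',p@x,p@y)
```

```text
0.092 [363.7 205.1] [371.2 205.1] [356.1 205.1]
0.102 [365.7 209.2] [373.6 209.2] [357.8 209.2]
0.074 [360.5 198.6] [367.5 198.6] [353.4 198.6]
0.084 [362.2 202.1] [369.5 202.1] [354.9 202.1]
[array([291.1, 183.4]), array([426.2, 183.2])]
rel -0.03426584841314559 0.04270165718687319
```

View pics/w2z.png

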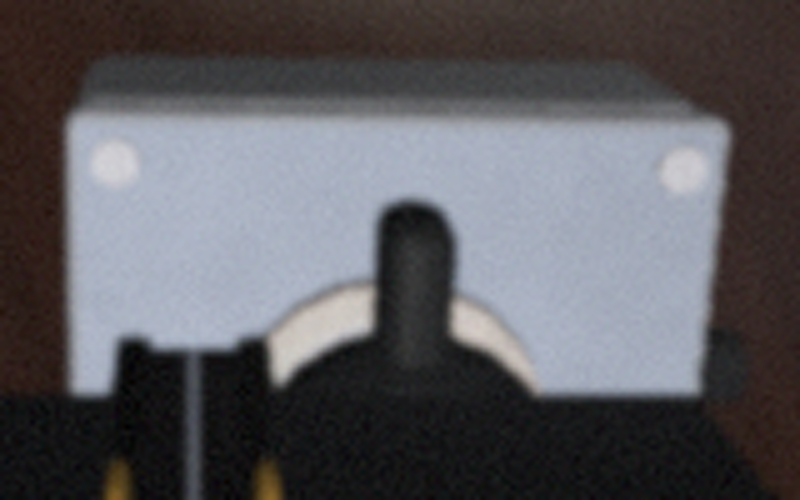

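Run:
```python
from h import *
a=np.array([.489,.2395])
for f,o in (('w2',0),('s2',1)):
    d=load(f)
    for nm,r,z in (('bez top',.03,.069),('bez bot',.03,.06),('dome und caught',.028,.0745),('dome und out',.028,.084),('max caught',.028,.079),('max out',.028,.089)):
        t=np.linspace(0,2*np.pi,200); q=np.array([proj(d,[a[0]+r*np.cos(k),a[1]+r*np.sin(k),z]) for k in t])
        print(f,nm,'minv',q[:,1].min().round(1),'maxv',q[:,1].max().round(1),'u',q[:,0].min().round(1),q[:,0].max().round(1))
g=cv2.imread('pics/s2.png'); cv2.imwrite('pics/s2y.png',cv2.resize(g[230:270,200:260],None,fx=10,fy=10,interpolation=cv2.INTER_CUBIC))
```

```text
w2 bez top minv 218.6 maxv 278.2 u 324.8 390.3
w2 bez bot minv 215.1 maxv 273.1 u 324.5 388.0
w2 dome und caught minv 223.0 maxv 279.5 u 327.1 389.6
w2 dome und out minv 227.1 maxv 285.4 u 327.5 392.2
w2 max caught minv 224.9 maxv 282.3 u 327.3 390.8
w2 max out minv 229.4 maxv 288.7 u 327.7 393.6
s2 bez top minv 239.3 maxv 257.9 u 218.4 242.5
s2 bez bot minv 241.6 maxv 260.2 u 218.9 242.9
s2 dome und caught minv 238.5 maxv 255.9 u 218.9 241.5
s2 dome und out minv 236.1 maxv 253.5 u 218.3 241.1
s2 max caught minv 237.3 maxv 254.8 u 218.6 241.3
s2 max out minv 234.8 maxv 252.2 u 218.0 240.9
```

View pics/s2y.png

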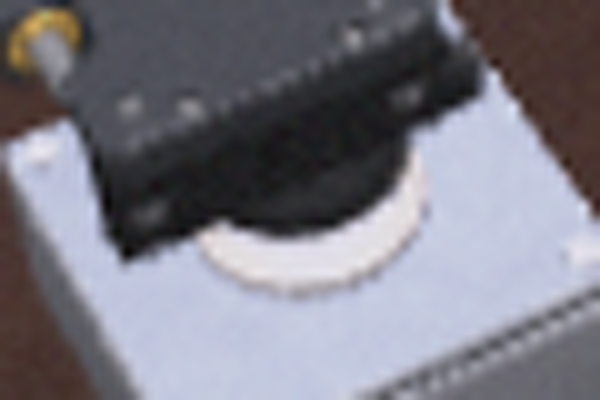

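Run:
```python
from h import *
o=[]
for f in('s1','s2'):
    g=cv2.imread(f'pics/{f}.png'); o.append(cv2.resize(g[225:265,205:255],None,fx=8,fy=8,interpolation=cv2.INTER_CUBIC))
    print(f,g[240:264,232].mean(1).round().tolist())
cv2.imwrite('pics/cmp.png',np.hstack(o))
```

```text
s1 [68.0, 74.0, 80.0, 83.0, 85.0, 64.0, 54.0, 46.0, 42.0, 34.0, 79.0, 204.0, 224.0, 225.0, 224.0, 224.0, 225.0, 224.0, 172.0, 169.0, 198.0, 207.0, 204.0, 205.0]
s2 [29.0, 32.0, 30.0, 30.0, 30.0, 34.0, 25.0, 46.0, 48.0, 46.0, 48.0, 37.0, 35.0, 164.0, 219.0, 225.0, 226.0, 226.0, 175.0, 172.0, 201.0, 207.0, 206.0, 208.0]
```

View pics/cmp.png

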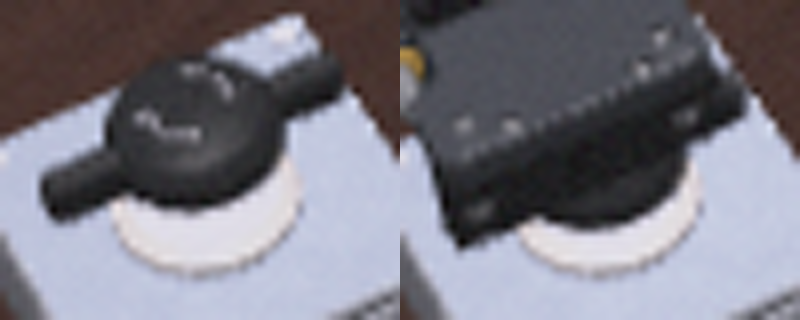

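Call:
drive_tool(
  increments="0 20 0 0 255;0 30 0 0 255;0 22 0 0 255;0 7 0 0 255;0 0 0 0 255;5 0 0 0 255;6 0 0 0 255;3 0 0 0 255;2 0 0 0 255;2 0 0 0 255",
)

```text
time: 8.15
position: [0.4883, 0.2856, 0.0696]
tool_rot: [-1.552, 0.283, -0.283]
ft_force: [0.3, 0.0, -0.1]
grip_width: 0.007
```

Call:
drive_tool(
  increments="2 0 0 0 255;2 0 0 0 255;2 0 0 0 255;2 0 0 0 255;2 0 0 0 255",
)

```text
time: 8.78
position: [0.4976, 0.2822, 0.0695]
tool_rot: [-1.552, 0.283, -0.283]
ft_force: [-1.4, 0.2, 0.0]
grip_width: 0.01
```

Call:
drive_tool(
  increments="2 0 0 0 255;2 0 0 0 255;2 0 0 0 255;2 0 0 0 255",
)

```text
time: 9.28
position: [0.5052, 0.2793, 0.0697]
tool_rot: [-1.552, 0.283, -0.284]
ft_force: [-1.4, 0.5, 1.8]
grip_width: 0.007
```

Run:
```python
from h import *
d=snap('wrist','w3');snap('scene','s3')
s=ctrl.get_state(); print(s['time'],s['position'],s['ft_force'],s['grip_width'])
a=cv2.resize(cv2.imread('pics/s3.png')[210:270,190:270],None,fx=5,fy=5,interpolation=cv2.INTER_CUBIC)
b=cv2.resize(cv2.imread('pics/w3.png')[140:260,240:440],None,fx=2.5,fy=2.5,interpolation=cv2.INTER_CUBIC)[:300,:400]
cv2.imwrite('pics/c3.png',np.hstack([a,b]))
```

```text
9.375 [0.50539102 0.2791139  0.06968687] [-1.5857571   0.68980474  1.99034584] 0.005197928994358159
```

View pics/c3.png

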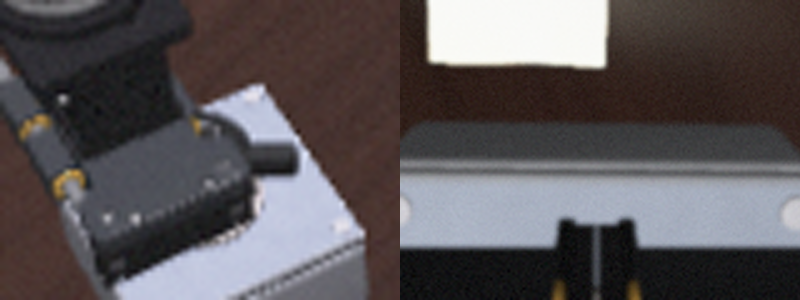

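Call:
drive_tool(
  increments="2 0 0 0 255;2 0 0 0 255;1 0 0 0 255;0 0 0 0 255",
)

```text
time: 9.88
position: [0.5097, 0.2773, 0.0693]
tool_rot: [-1.552, 0.284, -0.283]
ft_force: [-1.8, 0.3, 0.7]
grip_width: 0.01
```

Run:
```python
from h import *
d=snap('scene','s4')
s=ctrl.get_state(); print(s['time'],s['position'],s['ft_force'],s['grip_width'])
a=cv2.resize(cv2.imread('pics/s4.png')[210:270,190:270],None,fx=8,fy=8,interpolation=cv2.INTER_CUBIC)
cv2.imwrite('pics/c4.png',a)
```

```text
9.925 [0.50972559 0.27741179 0.06939239] [-0.9930705   0.91347783  1.11081441] 0.00458092260561095
```

View pics/c4.png

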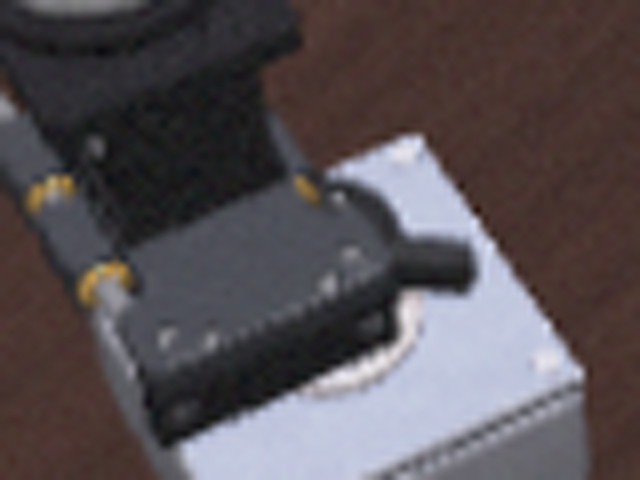

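Run:
```python
from h import *
d=load('s4');a=np.array([.489,.2395]);x=np.array([.9367,-.350]);y=np.array([.350,.9367])
for t in(.45,.55,.65,.75,.85):
    w=y*np.cos(t)+x*np.sin(t); n=x*np.cos(t)-y*np.sin(t); b=a-.05*w
    for p in(0,.0095):print(t,p,'end mid',proj(d,[*b,.093-p]).round(1),'top corners',proj(d,[*(b+.006*n),.102-p]).round(1),proj(d,[*(b-.006*n),.102-p]).round(1),'bot',proj(d,[*(b-.006*n),.084-p]).round(1))
```

```text
0.45 0 end mid [249.6 240.4] top corners [249.2 236.2] [249.4 239.9] bot [250.  244.6]
0.45 0.0095 end mid [250.  242.9] top corners [249.6 238.7] [249.7 242.4] bot [250.4 247. ]
0.55 0 end mid [249.6 241.9] top corners [249.4 237.7] [249.1 241.5] bot [249.7 246.1]
0.55 0.0095 end mid [249.9 244.4] top corners [249.8 240.2] [249.4 243.9] bot [250.1 248.6]
0.65 0 end mid [249.3 243.5] top corners [249.4 239.3] [248.6 243. ] bot [249.2 247.7]
0.65 0.0095 end mid [249.7 246. ] top corners [249.8 241.8] [248.9 245.5] bot [249.6 250.1]
0.75 0 end mid [248.9 245.1] top corners [249.2 240.8] [247.9 244.6] bot [248.6 249.2]
0.75 0.0095 end mid [249.2 247.5] top corners [249.6 243.3] [248.2 247. ] bot [248.9 251.7]
0.85 0 end mid [248.2 246.6] top corners [248.8 242.4] [247.  246.1] bot [247.7 250.7]
0.85 0.0095 end mid [248.6 249. ] top corners [249.1 244.9] [247.3 248.6] bot [248.  253.2]
```

Call:
drive_tool(
  increments="2 0 0 0 255;1 0 0 0 255;0 0 0 0 255;-4 0 0 0 255;-6 0 0 0 255;-8 0 0 0 255;-10 0 0 0 255;-12 0 0 0 255;-10 -10 0 0 255;0 -40 0 0 255;0 -40 -10 0 255;0 0 -40 0 255;0 0 0 0 255",
)

```text
time: 11.55
position: [0.448, 0.2447, 0.1602]
tool_rot: [-1.555, 0.284, -0.288]
ft_force: [-0.5, -0.3, -1.0]
grip_width: 0.009
```

Run:
```python
from h import *
d=snap('scene','s5');snap('wrist','w5')
s=ctrl.get_state(); print(s['time'],s['position'],s['ft_force'],s['grip_width'])
g=cv2.imread('pics/s5.png');print(g[240:264,232].mean(1).round().tolist())
a=cv2.resize(g[180:300,180:340],None,fx=5,fy=5,interpolation=cv2.INTER_CUBIC)
cv2.imwrite('pics/c5.png',a)
```

```text
11.65 [0.44817223 0.24740293 0.16004354] [ 0.35979168  0.44625459 -0.0572165 ] 0.009251824239671618
[71.0, 72.0, 79.0, 81.0, 89.0, 67.0, 51.0, 44.0, 43.0, 36.0, 78.0, 204.0, 224.0, 224.0, 224.0, 225.0, 226.0, 224.0, 172.0, 170.0, 198.0, 209.0, 206.0, 205.0]
```

View pics/c5.png

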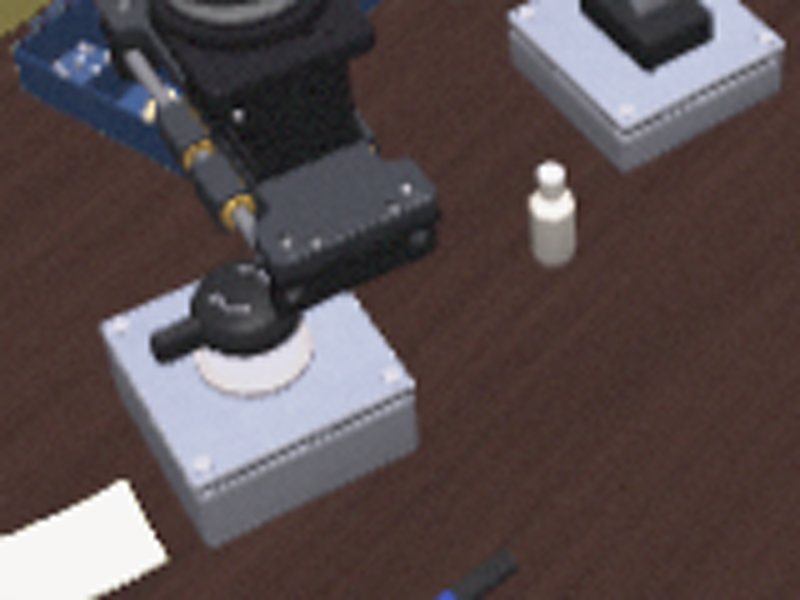

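View pics/w5.png

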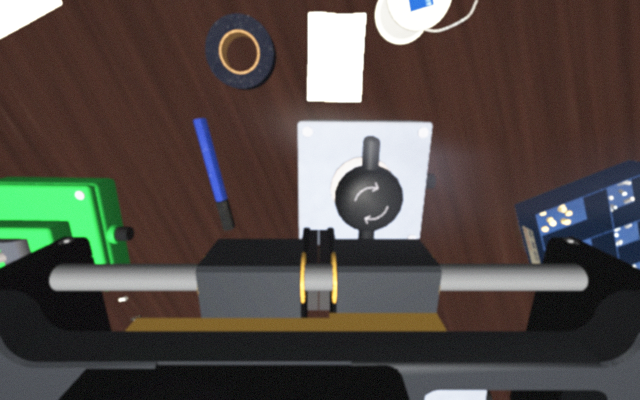

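Both the dome height profile and the wing match the "out" pictures, so the button is released and turned back. Next is the lever.

Call:
drive_tool(
  increments="10 -20 -35 0 255;16 -10 -55 0 255;16 -10 -55 0 255;16 -10 -55 0 255;16 -10 -55 0 255;16 0 -55 0 255;16 0 -52 0 255;0 0 0 -4 255;0 0 0 0 255",
)

```text
time: 12.78
position: [0.4199, -0.128, 0.2193]
tool_rot: [-1.558, 0.229, -0.228]
ft_force: [-0.7, 0.5, 0.4]
grip_width: 0.006
```

Run:
```python
from h import *
d=snap('wrist','w6')
s=ctrl.get_state(); print(s['time'],s['position'],s['ft_force'],s['grip_width']);print(R.from_rotvec(s['tool_rot']).as_matrix().round(4))
print(proj(d,(.457,-.0767,.126)),proj(d,(.485,-.0845,.045)))
cv2.imwrite('pics/w6z.png',cv2.resize(cv2.imread('pics/w6.png')[:240,200:520],None,fx=2.5,fy=2.5,interpolation=cv2.INTER_CUBIC))
```

```text
12.825 [ 0.41996514 -0.12758857  0.21938151] [-0.11569387  1.88930713 -0.58248753] 0.00229531418169553
[[ 9.581e-01 -2.000e-04  2.866e-01]
 [-2.866e-01  7.000e-04  9.581e-01]
 [-4.000e-04 -1.000e+00  6.000e-04]]
[342.70468648 131.91834412] [362.67572756 126.59974682]
```

View pics/w6z.png

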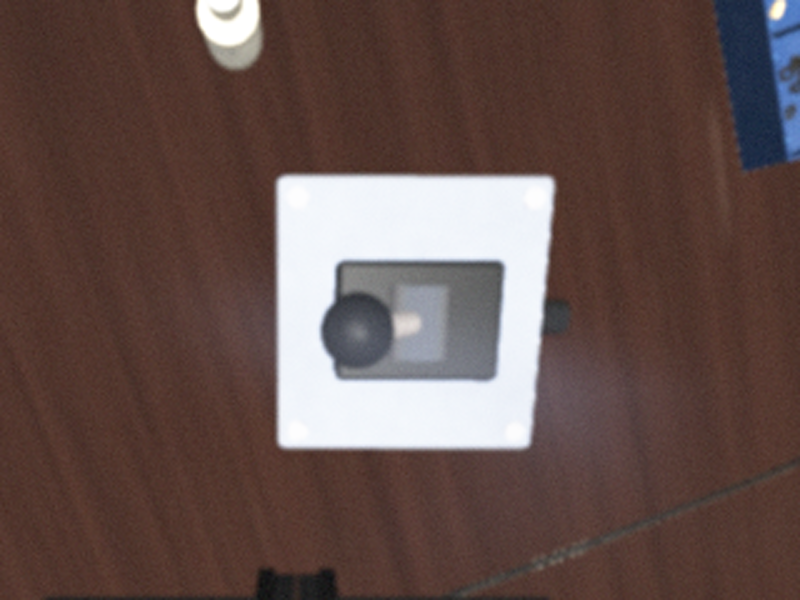

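Call:
drive_tool(
  increments="-6 0 30 0 255;-7 0 29 0 255;0 35 0 0 255;0 40 0 0 255;0 30 0 0 255;0 4 0 0 255;0 0 0 0 255;5 0 0 0 255;5 0 0 0 255;0 0 0 0 255",
)

```text
time: 14.08
position: [0.4342, -0.0716, 0.1111]
tool_rot: [-1.559, 0.228, -0.23]
ft_force: [0.1, 0.4, 0.2]
grip_width: 0.006
```

Run:
```python
from h import *
d=snap('wrist','w7');snap('scene','s7')
s=ctrl.get_state(); print(s['time'],s['position'],s['ft_force'])
c=np.array([.485,-.0845]);x=np.array([.958,-.287]);y=np.array([.287,.958]);p=s['position'][:2]-c;print(p@x,p@y)
a=cv2.resize(cv2.imread('pics/s7.png')[150:220,260:350],None,fx=4,fy=4,interpolation=cv2.INTER_CUBIC)
b=cv2.imread('pics/w7.png')[:280,200:480]
cv2.imwrite('pics/c7.png',np.hstack([a,b]))
```

```text
14.175 [ 0.4335138  -0.07145854  0.11070478] [-0.62955377 -0.79659879 -0.3815433 ]
-0.05306668058542304 -0.002282820323435306
```

View pics/c7.png

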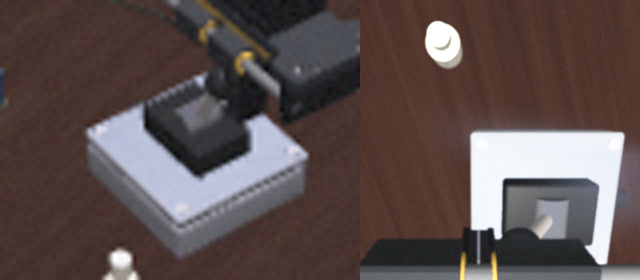

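Call:
drive_tool(
  increments="3 0 0 0 255;4 0 0 0 255;4 0 0 0 255;4 0 0 0 255;4 0 0 0 255;4 0 0 0 255;4 0 0 0 255;4 0 0 0 255;4 0 0 0 255;4 0 0 0 255;4 0 0 0 255;4 0 0 0 255;4 0 0 0 255",
)

```text
time: 15.8
position: [0.4824, -0.0861, 0.1104]
tool_rot: [-1.559, 0.229, -0.229]
ft_force: [-0.7, -0.3, 0.8]
grip_width: 0.006
```

Run:
```python
from h import *
d=snap('wrist','w8');snap('scene','s8')
s=ctrl.get_state(); print(s['time'],s['position'],s['ft_force'])
c=np.array([.485,-.0845]);x=np.array([.958,-.287]);y=np.array([.287,.958]);p=s['position'][:2]-c;print(p@x,p@y)
a=cv2.resize(cv2.imread('pics/s8.png')[150:220,260:350],None,fx=4,fy=4,interpolation=cv2.INTER_CUBIC)
b=cv2.imread('pics/w8.png')[:280,200:480]
cv2.imwrite('pics/c8.png',np.hstack([a,b]))
```

```text
15.9 [ 0.48262932 -0.0861522   0.11040605] [ 0.20407583 -0.92535756 -1.15447045]
-0.0017969281333320994 -0.0022631956192323485
```

View pics/c8.png

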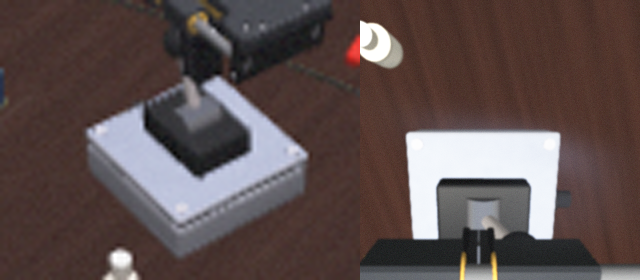

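Call:
drive_tool(
  increments="2 0 0 0 255;2 0 0 0 255;1.5 0 0 0 255;1 0 0 0 255;1 0 0 0 255;0 0 0 0 255",
)

```text
time: 16.65
position: [0.4895, -0.0883, 0.1106]
tool_rot: [-1.559, 0.229, -0.229]
ft_force: [-0.0, 0.6, -0.3]
grip_width: 0.007
```

Call:
drive_tool(
  increments="1 0 0 0 255;1 0 0 0 255;1 0 0 0 255",
)

```text
time: 17.02
position: [0.4923, -0.0891, 0.1105]
tool_rot: [-1.559, 0.229, -0.229]
ft_force: [-0.7, 0.3, -1.0]
grip_width: 0.004
```

Call:
drive_tool(
  increments="1 0 0 0 255;0 0 0 0 255",
)

```text
time: 17.27
position: [0.4934, -0.0894, 0.1106]
tool_rot: [-1.559, 0.229, -0.229]
ft_force: [-1.5, -0.3, -0.5]
grip_width: 0.003
```

Call:
drive_tool(
  increments="1 0 0 0 255;0 0 0 0 255",
)

```text
time: 17.52
position: [0.4943, -0.0897, 0.1105]
tool_rot: [-1.559, 0.229, -0.229]
ft_force: [-0.7, 0.4, -0.7]
grip_width: 0.006
```

Call:
drive_tool(
  increments="1 0 0 0 255;0 0 0 0 255",
)

```text
time: 17.77
position: [0.4948, -0.0898, 0.1104]
tool_rot: [-1.559, 0.229, -0.228]
ft_force: [-2.7, 1.6, 0.8]
grip_width: 0.004
```

Run:
```python
from h import *
d=snap('wrist','w9');snap('scene','s9')
s=ctrl.get_state(); print(s['time'],s['position'],s['ft_force'])
a=cv2.resize(cv2.imread('pics/s9.png')[150:220,260:350],None,fx=4,fy=4,interpolation=cv2.INTER_CUBIC)
b=cv2.imread('pics/w9.png')[:280,200:480]
cv2.imwrite('pics/c9.png',np.hstack([a,b]))
```

```text
17.875 [ 0.49478894 -0.08982336  0.11042655] [-3.28306541 -0.17839944 -0.25365706]
```

View pics/c9.png

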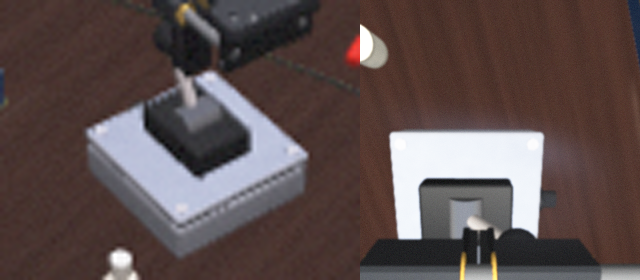

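Call:
drive_tool(
  increments="1 0 0 0 255;0 0 0 0 255",
)

```text
time: 18.12
position: [0.495, -0.0899, 0.1103]
tool_rot: [-1.559, 0.231, -0.227]
ft_force: [-5.9, 1.2, 3.2]
grip_width: 0.008
```

Call:
drive_tool(
  increments="-4 0 0 0 255;-10 0 0 0 255;-15 0 0 0 255;-15 0 0 0 255;0 -40 0 0 255;0 -50 0 0 255;0 -20 -30 0 255;0 0 -50 0 255;0 0 -20 0 255;0 0 0 0 255;0 0 0 0 255",
)

```text
time: 19.5
position: [0.4253, -0.1719, 0.2206]
tool_rot: [-1.558, 0.227, -0.228]
ft_force: [0.3, 0.3, 0.1]
grip_width: 0.006
```

Run:
```python
from h import *
d=snap('wrist','wA');snap('scene','sA');snap('top','tA')
s=ctrl.get_state(); print(s['time'],s['position'],s['ft_force'])
c=np.array([.485,-.0845]);x=np.array([.958,-.287])
for q in(.9,.95,1.): print(q,proj(d,[*(c+.065*np.sin(q-.5)*x),.067+.065*np.cos(q-.5)]).round(1))
print([proj(d,[*(c+a*.06*x+b*.06*np.array([.287,.958])),.045]).round(1).tolist() for a in(-1,1) for b in (-1,1)])
a=cv2.imread('pics/sA.png')[150:350,150:390]
cv2.imwrite('pics/cA.png',cv2.resize(a,None,fx=3,fy=3,interpolation=cv2.INTER_CUBIC))
cv2.imwrite('pics/wAz.png',cv2.resize(cv2.imread('pics/wA.png')[:240,200:520],None,fx=2.5,fy=2.5,interpolation=cv2.INTER_CUBIC))
cv2.imwrite('pics/tAz.png',cv2.resize(np.vstack([cv2.imread('pics/top0.png')[130:230,150:400],cv2.imread('pics/tA.png')[130:230,150:400]]),None,fx=3,fy=3,interpolation=cv2.INTER_CUBIC))
```

```text
19.65 [ 0.42559649 -0.17198566  0.22055066] [-0.28277622  1.07291285  0.6009494 ]
0.9 [388.6  80.7]
0.95 [391.8  80.8]
1.0 [394.9  81. ]
[[293.9, 144.0], [291.2, 26.3], [398.5, 144.1], [407.6, 26.4]]
```

View pics/cA.png

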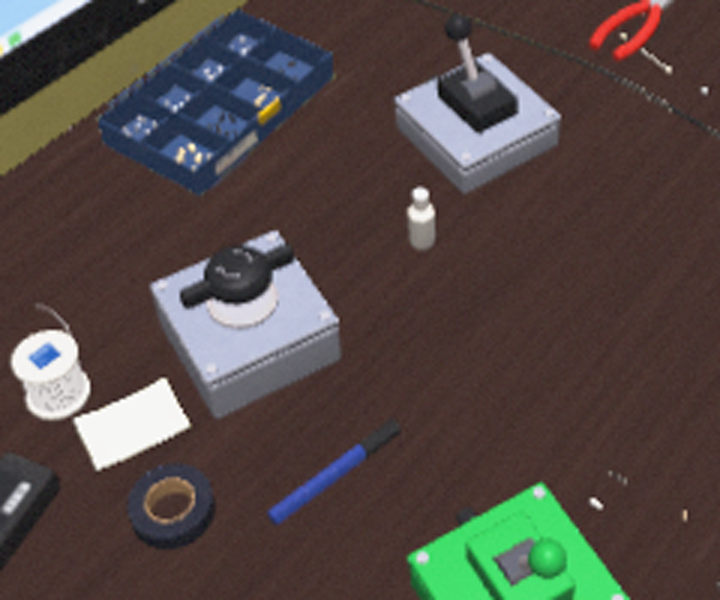

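View pics/wAz.png

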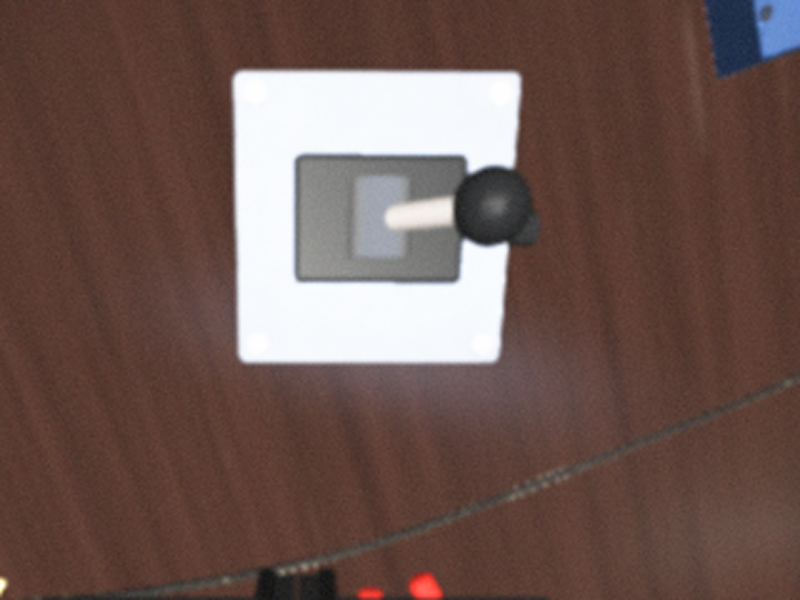

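View pics/tAz.png

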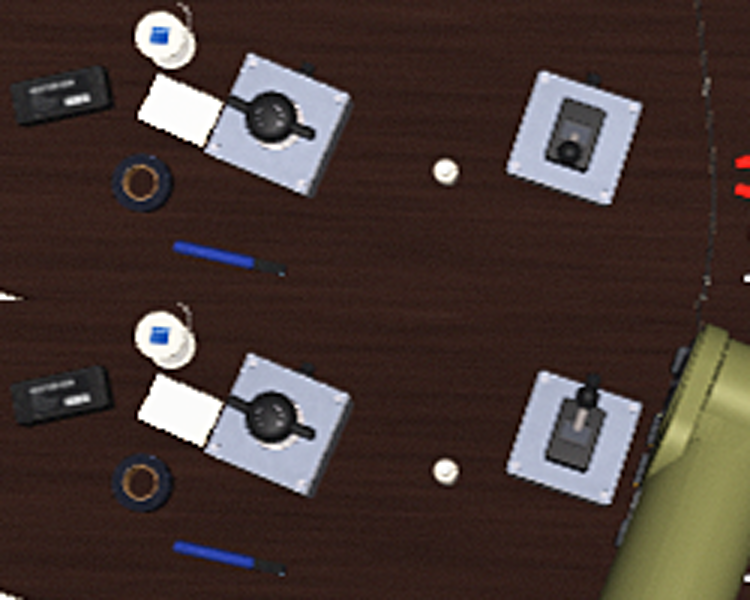

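The ball sits at the far stop: I see it at pixel (397,82), and the prediction for 1.0 is (395,81). The boxes and the small things in view haven't moved, and the robot is clear.

Run:
```python
from h import *
print(workorder.close_job()); s=ctrl.get_state(); print(s['time'],s['ft_force'])
```

```text
the job is handed in; nothing more can be done
None
the job is handed in; nothing more can be done
```

The emergency-stop test and the lever push are both done, in the order asked, and the job is handed in at about 19.7 s of the 48 s allowed.

- **Press and catch:** I pressed the button down to its hard stop, with about 10 N at the end. After I took the hand off, the camera showed the dome staying about 10 mm lower.
- **Twist and release:** I pushed the left wing towards the cable gland, to about 0.65 rad judging from the image. When I backed off, the dome's height profile and the wing direction matched the "out" pictures from before, so it had sprung out and turned back.
- **Lever:** I pushed it away from the robot until it met its stop, with about 6 N at the end. The ball is within about 2 pixels of where it should be for an angle of 1.0.
- **Surroundings:** The final pictures show both boxes where they were, to within about 1 mm. The dropper, tape, spool, marker and the other things in view are unmoved. I did not separately compare the dish and cutters, but no move went near them.
- **Finish:** The gripper ended 0.22 m above bare table, touching nothing.

No check failed. My first attempt to confirm the catch was ambiguous when compared with predicted pixels, but comparing it directly with the "before" picture settled it.

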